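# Free a stuck scanning stage

### The arm

A 6-joint arm with a two-finger parallel gripper is mounted at the origin on a cart in front of the work surface, level with it; the furniture and walls round the work are solid. World frame = base frame: x ahead of the robot, y to its left, z up, the work surface at z = 0. Lengths are in m, angles in degrees, forces in N, time in s.
With the tool pointing down it reaches from about 0.325 to 0.9 m from the base axis. Payload 6.1 kg.
Tool frame: the origin (TCP) lies midway between the tips of the shut fingers; the grasp point (between the pads) lies 19 mm behind it (grasp_offset is the distance from the TCP to the grasp point, in m); z points along the fingers, y is the line along which they close (so a half turn about z gives the same grasp; the last joint's range is limited). The gripper opens to 87 mm and grips with 3 to 60 N. Pads are 19 mm wide; open, the fingers measure 117 mm over their backs; the gripper's body (75 mm by 190 mm) begins 51 mm behind the grasp point.
Start: joints at [-75.579, 12.628, 87.462, -0, 79.91, -7.225], TCP at [0.231, -0.581, 0.223] pointing down, gripper open.
Joint ranges: [-170.65, 170.65], [-52.31, 119.04], [5.05, 147.46], [-71.25, 251.25], [11.57, 151.72], [-153.62, 153.62]. Speed limits (degrees/s): [147.25, 147.25, 172.46, 180, 180, 180].

### API

Orientations are given as [roll, pitch, yaw] about the fixed x, y, z axes, in that order (R = Rz(yaw) Ry(pitch) Rx(roll)).
In Python, from workcell import * gives the robot as it stands.
- The arm moves only by the tool step_arm, never from a script. Its argument "deltas" is a list of rows, each a list of 4 numbers: the shift along the tool's x, y, z in m, then the turn about the tool's z in degrees. In form: [[x, y, z, yaw], ...]. A call has 1 to 10 rows; each row shifts and turns the commanded pose from where the row before left it, along the tool's axes as they then stand; what a row does not reach is not made up. A row lasts 1/8 s, in which the tool goes at most 62.5 mm and 10.7 degrees, less where a joint would pass 70% of its speed; a pose out of reach is approached as far as the arm can. A call is refused whole if a number of a shift passes 0.0625 or a number of a turn 10.7, either way. A call with a gripper value outside its range is refused whole. "jaw" is the finger opening in m, from 0 to 0.087, set as the call begins (left out, the last holds). The fingers move at their own pace and stop on an object; the grip force is fixed at half the most. Time passes only in rows, so rows that do not move let the fingers close. It gives the time, the measured TCP pose, the force, the opening and the grip force at its end, in the units of the state.
- sense(): the state, without advancing time (a new reading comes with each control period).
- capture(name): name is "scene" or "top"; returns the picture (420x560x3 uint8, blue, green, red); there is no depth.
- calibration(name): a dict with "mtx" (3x3 intrinsics, pixels), "extrinsics" (4x4, takes a point from camera to world coordinates). Camera axes: x right, y up, looking along -z (the intrinsics and any distortion apply to the point x, -y, -z); pixel columns grow to the right and rows downward; lengths in m; the calibration is good to about 2 mm. A picture is of the moment at which its call begins. calibration takes no time and is no camera call.
- finish_job(): hands the job in; it is judged then, once.
The state is a dict: "time": time; "joint_pos": joint angles; "dq": joint speeds; "tau": joint torques, N m; "ee_pos": TCP position; "tcp_rot": TCP orientation; "force": force on the tool from outside, world axes, zero at the start; "ft_torque": the same for the moment, N m; "grip_width": finger opening in m; "gripper_force": force on a finger pad.
Only numpy, scipy, OpenCV 4.12 (cv2) and the standard library are available. Lean on these libraries where they do the work, as an engineer would, in place of code of your own. Each camera call takes 0.05 s, during which the arm holds its last target. There are 200 camera calls.

### The job

One of the two small scanning stages has a round specimen mount sitting in the nest of its carriage. That carriage is stuck in dried grease: push it, at an unhurried pace, until it breaks free and on into its hood until it is fully home against the hidden end stop, with the specimen still in its nest. Leave the other stage's carriage where it is.

Things in the scene. Friction and masses are not known exactly. Their poses are not given: they have to be found in the camera images.
- loaded_carriage (a joint): Slide of the carriage with the specimen: 0 = parked, stuck; 0.10 m = home at the end stop under the hood. Aluminium slab 130x66x14 mm, top 29 mm up, on rails of a fixed grey base (300x90). White hood (124x90, 67 mm high) over the base's far end. Moving it takes 10 to 15 N at first, but once it has broken free, within 10 mm, only about 2 N; it stops dead at the end. Nothing pushes it back.
- loaded_plate (a point): Middle of the rear face (to push on) of the upright steel plate near the loaded carriage's rear end, 69 mm above the worktop. Plate 44 mm wide, 8 thick, from 29 to 89 mm up. x = sliding direction, towards specimen and hood (roughly to the robot's left), y along the plate's width, z up. Behind it 11 mm of carriage and 10 mm of base, then worktop. When home it stands 50 mm short of the hood.
- specimen: Loose black round specimen mount, 30 mm across, 18 high, two small pale squares on top, upright in a round nest (34 mm inside, rim 8 mm high) in the front half of the loaded carriage, 94 mm ahead of the plate's rear face. Origin: centre of its underside, 31 mm above the worktop. Other mounts lie on the bench.
- empty_carriage (a joint): Slide of the other stage's carriage, alike but with an empty nest: 0 = parked, grows towards its hood. It is to stay parked. The two stages stand one nearer, one farther from the robot, in either order.
Not all that is in view belongs to the job. Leave any pink or purple look-alike of the specimen alone.

How it is judged:
By the outcome, as a careful person would: the job done as asked, in the order asked, and still so for the second after the job is handed in, with the robot touching nothing.
It also fails if it takes over 32 s, if anything falls off the work surface, if the arm or the gripper's body presses on something with over 40 N, if the wrist force passes 120 N, or if a joint passes its speed limit or range.

## Working session

There is one attempt and no reset: what is moved stays moved. The work goes in short steps, Python scripts to look and compute and a tool call to move; the robot and the scene stay as the last step left them, time stands still between calls to the robot, and variables do not carry over. Pictures are saved under pics/ and viewed, at most 10 in all, crops included, and the job is handed in when it is done.

Besides the shell and the picture viewer there is one more tool, called after "Emit:" as name(argument=value, ...) on one line, values as JSON. step_arm: Moves the arm, as the interface text tells. Its arguments: {"type":"object","properties":{"deltas":{"type":"array"},"jaw":{"type":"number"}},"required":["deltas"]}

```bash
mkdir -p pics; python3 - <<'E'
from workcell import *
import cv2,numpy as np
for n in("scene","top"):
    cv2.imwrite(f"pics/{n}0.png",capture(n)); c=calibration(n); print(n,np.round(c["mtx"],1).tolist(),np.round(c["extrinsics"],3).tolist(),[k for k in c])
s=sense();print(s["time"],s["ee_pos"],s["tcp_rot"])
E
```

```text
scene [[401.0, 0.0, 275.0], [0.0, 401.0, 209.3], [0.0, 0.0, 1.0]] [[-0.85, 0.374, -0.371, 0.19], [-0.527, -0.628, 0.573, 0.305], [-0.018, 0.683, 0.731, 0.698], [0.0, 0.0, 0.0, 1.0]] ['mtx', 'extrinsics']
top [[495.1, 0.0, 282.0], [0.0, 495.1, 206.6], [0.0, 0.0, 1.0]] [[0.015, 0.987, -0.159, 0.373], [-1.0, 0.017, 0.01, -0.163], [0.012, 0.159, 0.987, 0.893], [0.0, 0.0, 0.0, 1.0]] ['mtx', 'extrinsics']
0.1 [ 0.23039521 -0.58038996  0.22157149] [-1.79903073e+02 -1.29979260e-02  2.16461240e+01]
```

View pics/scene0.png

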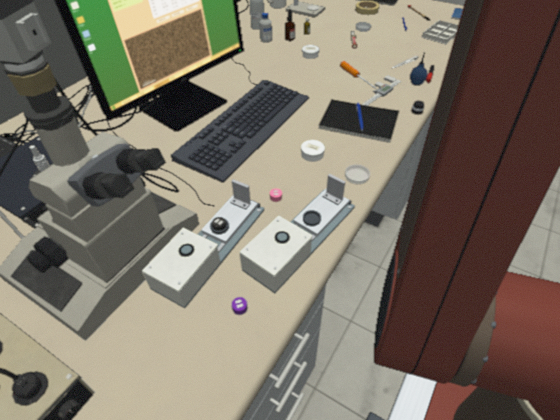

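View pics/top0.png

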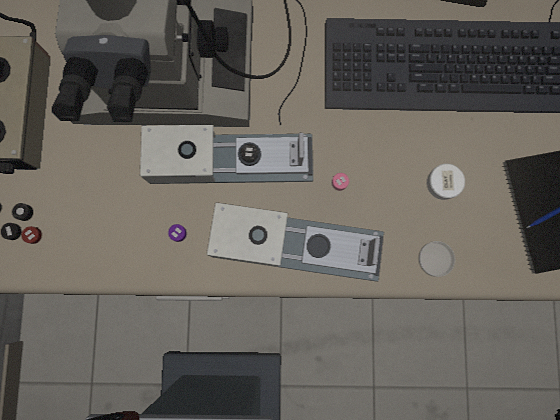

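The far stage, at top (249,153) and scene (219,225), holds a black mount with pale squares. The near stage, at top (318,245) and scene (312,218), has only a dark empty nest. Pink (341,181) and purple (177,232) are decoys, and the black mounts at (22,212) and (11,231) are loose on the bench. So the far stage is the loaded one, which I'll confirm in a crop.

```bash
python3 - <<'E'
import cv2
t=cv2.imread("pics/top0.png")[115:200,205:345]
s=cv2.imread("pics/scene0.png")[170:270,190:360]
a=cv2.resize(t,(700,425)[:2],interpolation=cv2.INTER_CUBIC)
cv2.imwrite("pics/crop.png",cv2.convertScaleAbs(a,alpha=1.3))
E
```

```text
(no output)
```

View pics/crop.png

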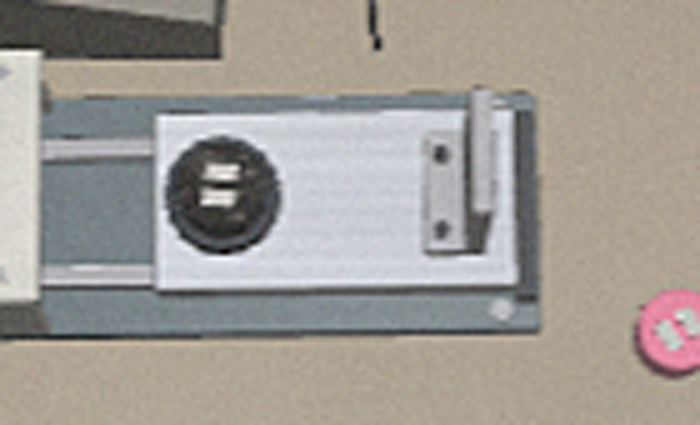

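The crop confirms it: black mount with two pale squares in the nest at top (249,153), upright plate at about (301,145), carriage corners at (236,138), (236,173), (308.5,137.5) and (308.5,172). Next I'll cast rays onto planes at the known heights.

```bash
cat > h.py <<'E'
import numpy as np
from workcell import *
def ray(n,u,v,z):
    c=calibration(n);K=c["mtx"];E=np.array(c["extrinsics"])
    d=np.linalg.inv(K)@[u,v,1];d=E[:3,:3]@[d[0],-d[1],-d[2]]
    o=E[:3,3];return o+d*(z-o[2])/d[2]
E
python3 - <<'E'
from h import *
import cv2
f=lambda cx,cy,z:ray("top",205+cx/5-.4,115+cy/5-.4,z)
P=np.array([f(155,113,.029),f(155,291,.029),f(519,112,.029),f(517,288,.029)]);print(P.round(4))
d=P[:2].mean(0)-P[2:].mean(0);print("dir",np.linalg.norm(d),np.degrees(np.arctan2(d[1],d[0])))
print("spec top centre",f(222,190,.049)); print("base rear edge corners",f(538,95,.015),f(541,330,.015))
a,b=f(472,88,.089),f(470,211,.089);c,e=f(492,90,.089),f(493,211,.089);print("plate top",a,b,c,e)
d/=np.linalg.norm(d)
print("rear face from spec",f(222,190,.049)-.094*d,"from carriage",P[2:].mean(0)+.011*d)
# white/grey edges for direction: base outline
for p in[(313,133),(313,181),(142,126),(142,183)]:print(p,ray("top",*p,.0 if p[0]>200 else .067).round(4))
t=cv2.imread("pics/top0.png")
g=cv2.cvtColor(t,6)
m=((g>150)*255).astype('uint8')[120:190,230:315]
cs,_=cv2.findContours(m,0,2)
for k in cs:
    if cv2.contourArea(k)>300:
        r=cv2.minAreaRect(k);print(r,cv2.boxPoints(r)+[230,120])
s=sense();print(s["force"])
E
```

```text
[[ 0.6382 -0.0859  0.029 ]
 [ 0.5724 -0.0879  0.029 ]
 [ 0.6411 -0.2176  0.029 ]
 [ 0.5758 -0.2173  0.029 ]]
dir 0.13053221556018038 91.36515710832484
spec top centre [ 0.6045158  -0.11207965  0.049     ]
base rear edge corners [ 0.65202673 -0.22540775  0.015     ] [ 0.56359662 -0.22695635  0.015     ]
plate top [ 0.63056784 -0.19788066  0.089     ] [ 0.58782479 -0.19761474  0.089     ] [ 0.62999403 -0.20463775  0.089     ] [ 0.58796438 -0.20531557  0.089     ]
rear face from spec [ 0.60675528 -0.20605297  0.049     ] from carriage [ 0.60815468 -0.20642169  0.029     ]
(313, 133) [ 0.658 -0.228  0.   ]
(313, 181) [ 0.5661 -0.2284  0.    ]
(142, 126) [0.6436 0.073  0.067 ]
(142, 183) [0.5431 0.067  0.067 ]
((41.77278137207031, 34.32213592529297), (34.34421920776367, 70.05062103271484), 89.16968536376953) [[236.5023036  137.6593914 ]
 [306.54557037 136.64426994]
 [307.04325867 170.98487854]
 [236.99999237 172.        ]]
[0.16110501 0.00237356 0.29488432]
```

Emit:
step_arm(deltas=[[0,0,0,10.1],[0,0,0,10.1],[0.048,-0.039,0,0],[0.048,-0.039,0,0],[0.048,-0.039,0,0],[0.048,-0.039,0,0],[0.048,-0.039,0,0],[0.048,-0.039,0,0],[0.048,-0.039,0,0],[0.048,-0.039,0,0]], jaw=0)

```text
time: 1.35
ee_pos: [0.6076, -0.2577, 0.2221]
tcp_rot: [-180.0, 0.0, 1.4]
force: [0.2, -0.4, 0.8]
grip_width: 0.0018
gripper_force: 0.0
```

Emit:
step_arm(deltas=[[0,0,0,0],[0,0,0,0]])

```text
time: 1.6
ee_pos: [0.6061, -0.2591, 0.2217]
tcp_rot: [-180.0, 0.1, 1.5]
force: [-0.2, -0.4, 0.8]
grip_width: 0.0004
gripper_force: 0.0
```

Emit:
step_arm(deltas=[[0.002,0,0.028,0],[0,0,0.028,0],[0,0,0.028,0],[0,0,0.028,0],[0,0,0.028,0],[0,0,0.026,0],[0,0,0,0],[0,-0.008,0,0],[0,-0.008,0,0],[0,0,0,0]])

```text
time: 2.85
ee_pos: [0.6088, -0.2427, 0.0578]
tcp_rot: [180.0, -0.1, 1.5]
force: [-0.2, 0.7, 0.1]
grip_width: 0.0005
gripper_force: 0.0
```

```bash
python3 - <<'E'
from h import *
import cv2
a=capture("top")[100:300,130:400];b=capture("scene")[150:320,130:370]
cv2.imwrite("pics/ap.png",np.vstack([cv2.resize(a,(400,296),interpolation=2),cv2.resize(b,(400,283),interpolation=2)]))
E
```

```text
(no output)
```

View pics/ap.png

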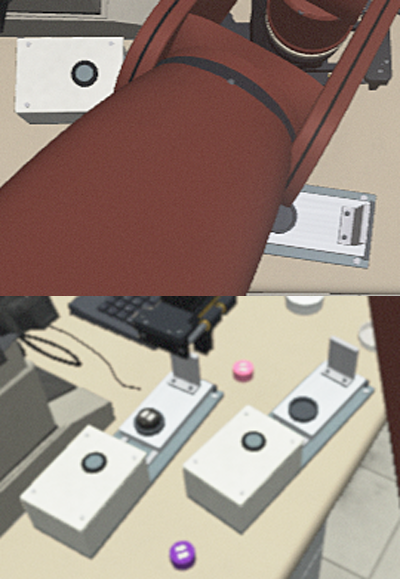

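The top view is blocked by the forearm. The scene view shows the shut fingers behind the loaded plate at crop (205,330), with the specimen in its nest at (150,420). Now I'll advance slowly to contact.

Emit:
step_arm(deltas=[[0,-0.003,0,0],[0,-0.003,0,0],[0,-0.003,0,0],[0,-0.003,0,0],[0,-0.003,0,0],[0,-0.003,0,0]])

```text
time: 3.7
ee_pos: [0.6077, -0.225, 0.0565]
tcp_rot: [-180.0, 0.0, 1.4]
force: [-0.4, 0.8, -0.4]
grip_width: 0.0006
gripper_force: 0.0
```

Emit:
step_arm(deltas=[[0,-0.002,0,0],[0,-0.002,0,0],[0,-0.002,0,0],[0,-0.002,0,0]])

```text
time: 4.2
ee_pos: [0.6075, -0.2172, 0.0565]
tcp_rot: [180.0, 0.0, 1.4]
force: [0.1, -0.5, 1.0]
grip_width: 0.0007
gripper_force: 0.0
```

Emit:
step_arm(deltas=[[0,-0.002,0,0],[0,-0.002,0,0],[0,-0.002,0,0]])

```text
time: 4.58
ee_pos: [0.6074, -0.214, 0.0567]
tcp_rot: [179.7, -0.0, 1.4]
force: [-0.4, -12.9, -4.1]
grip_width: 0.0007
gripper_force: 5.9
```

Emit:
step_arm(deltas=[[0,-0.001,0,0],[0,-0.001,0,0],[0,-0.001,0,0],[0,-0.001,0,0]])

```text
time: 5.08
ee_pos: [0.6074, -0.2132, 0.0569]
tcp_rot: [179.5, -0.1, 1.4]
force: [1.1, -14.7, -3.6]
grip_width: 0.0006
gripper_force: 4.9
```

Emit:
step_arm(deltas=[[0,-0.001,0,0],[0,-0.001,0,0],[0,-0.001,0,0],[0,-0.001,0,0]])

```text
time: 5.58
ee_pos: [0.6072, -0.2032, 0.0567]
tcp_rot: [180.0, -0.0, 1.4]
force: [-0.3, -1.7, 0.8]
grip_width: 0.0004
gripper_force: 0.8
```

Emit:
step_arm(deltas=[[0,-0.002,0,0],[0,-0.002,0,0],[0,-0.003,0,0],[0,-0.003,0,0],[0,-0.003,0,0],[0,-0.003,0,0],[0,-0.003,0,0],[0,-0.003,0,0],[0,-0.003,0,0],[0,-0.003,0,0]])

```text
time: 6.82
ee_pos: [0.6064, -0.1751, 0.0566]
tcp_rot: [180.0, -0.0, 1.4]
force: [-1.0, -2.4, 1.5]
grip_width: 0.0002
gripper_force: 0.9
```

Emit:
step_arm(deltas=[[0,-0.003,0,0],[0,-0.003,0,0],[0,-0.003,0,0],[0,-0.003,0,0],[0,-0.003,0,0],[0,-0.003,0,0],[0,-0.003,0,0],[0,-0.003,0,0],[0,-0.003,0,0],[0,-0.003,0,0]])

```text
time: 8.07
ee_pos: [0.6056, -0.1451, 0.0565]
tcp_rot: [-180.0, 0.0, 1.4]
force: [-1.6, -0.8, 2.2]
grip_width: 0.0004
gripper_force: 0.9
```

Emit:
step_arm(deltas=[[0,-0.002,0,0],[0,-0.002,0,0],[0,-0.002,0,0],[0,-0.002,0,0],[0,-0.002,0,0],[0,-0.002,0,0],[0,-0.002,0,0],[0,-0.002,0,0],[0,-0.002,0,0],[0,-0.002,0,0]])

```text
time: 9.32
ee_pos: [0.6051, -0.1251, 0.0565]
tcp_rot: [-180.0, 0.0, 1.4]
force: [-1.5, -1.6, 0.5]
grip_width: 0.0003
gripper_force: 0.8
```

Emit:
step_arm(deltas=[[0,-0.0015,0,0],[0,-0.0015,0,0],[0,-0.0015,0,0],[0,-0.0015,0,0],[0,-0.0015,0,0]])

```text
time: 9.95
ee_pos: [0.6049, -0.1177, 0.0565]
tcp_rot: [-180.0, 0.0, 1.4]
force: [-1.7, -2.1, 1.0]
grip_width: 0.001
gripper_force: 0.8
```

Emit:
step_arm(deltas=[[0,-0.0015,0,0],[0,-0.0015,0,0],[0,-0.0015,0,0],[0,-0.0015,0,0]])

```text
time: 10.45
ee_pos: [0.6049, -0.1162, 0.0568]
tcp_rot: [179.6, -0.0, 1.4]
force: [-1.4, -20.1, -2.7]
grip_width: 0.0009
gripper_force: 9.5
```

Emit:
step_arm(deltas=[[0,-0.001,0,0],[0,-0.001,0,0],[0,0,0,0],[0,0,0,0]])

```text
time: 10.95
ee_pos: [0.6049, -0.1162, 0.0568]
tcp_rot: [179.5, -0.0, 1.4]
force: [-1.6, -23.7, -4.2]
grip_width: 0.0006
gripper_force: 10.9
```

It has stopped dead at about 0.10 m of travel. Now I'll back off, rise, swing clear and check.

Emit:
step_arm(deltas=[[0,0.004,0,0],[0,0.006,0,0],[0,0.01,0,0],[0,0.015,0,0],[0,0.015,0,0],[0,0.015,0,0],[0,0,0,0],[0,0,-0.03,0],[0,0,-0.04,0],[0,0,-0.05,0]])

```text
time: 12.2
ee_pos: [0.6055, -0.174, 0.1764]
tcp_rot: [-179.9, 0.1, 1.5]
force: [0.5, -0.1, -1.2]
grip_width: 0.0003
gripper_force: 0.0
```

Emit:
step_arm(deltas=[[0,0,-0.05,0],[-0.04,0.04,0,0],[-0.04,0.04,0,0],[-0.04,0.04,0,0],[-0.04,0.04,0,0],[-0.04,0.04,0,0],[-0.04,0.04,0,0],[-0.04,0.04,0,0],[-0.03,0.04,0,0],[0,0,0,0]])

```text
time: 13.45
ee_pos: [0.3023, -0.5047, 0.2264]
tcp_rot: [180.0, 0.0, 1.2]
force: [0.1, -0.3, 1.2]
grip_width: 0.0005
gripper_force: 0.0
```

```bash
python3 - <<'E'
from h import *
import cv2
T=capture("top");S=capture("scene");cv2.imwrite("pics/T1.png",T)
a=T[100:300,130:400];b=S[150:320,130:370]
cv2.imwrite("pics/end.png",np.vstack([cv2.resize(a,(400,296),interpolation=2),cv2.resize(b,(400,283),interpolation=2)]))
E
```

```text
(no output)
```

View pics/end.png

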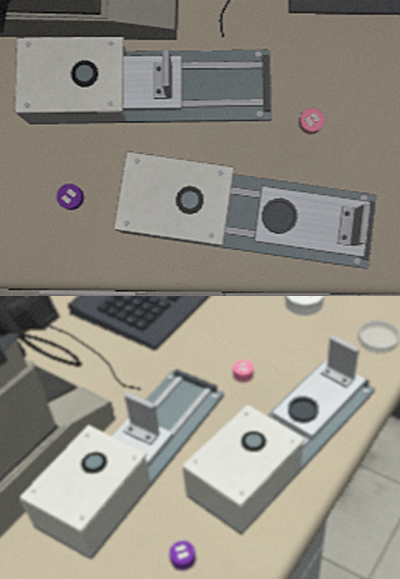

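In the final views, the loaded carriage's rear edge moved from top column 308.5 to about 252, which is about 100 mm. Its plate stands at about (241,150), short of the hood. No mount has spilled, and the empty stage is still parked.

```bash
python3 -c "
from workcell import *
print(finish_job())"
```

```text
the job is handed in; nothing more can be done
None
```

I pushed the loaded (far) carriage about 100 mm, until it stopped dead under its hood, and handed the job in at about 13.5 s with the arm clear; the empty stage's carriage is still parked, and no mount spilled, though the hood hides the specimen, so I couldn't see it in its nest.

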